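# Take a vial transit case apart in order

## Robot

A 6-joint arm with a two-finger parallel gripper is mounted at the origin on a cart in front of the work surface, level with it; the furniture and walls round the work are solid. World frame = base frame: x ahead of the robot, y to its left, z up, the work surface at z = 0. Lengths are in m, angles in degrees, forces in N, time in s.
With the tool pointing down it reaches from about 0.35 to 0.875 m from the base axis. Payload 4.2 kg.
Tool frame: the origin (TCP) lies midway between the tips of the shut fingers; the grasp point (between the pads) lies 19 mm behind it; z points along the fingers, y is the line along which they close (so a half turn about z gives the same grasp; the last joint's range is limited). The gripper opens to 87 mm and grips with 3 to 60 N. Pads are 19 mm wide; open, the fingers measure 117 mm over their backs; the gripper's body (75 mm by 190 mm) begins 51 mm behind the grasp point.
Start: joints at [81.738, 22.042, 0.453, 0, -68.411, -14.817], TCP at [0.245, 0.575, 0.223] pointing down, gripper open.
Joint ranges: [-179.83, 179.83], [-69.29, 118.12], [-61.27, 80.66], [-181.25, 117.63], [-171.15, -9.14], [-177.46, 177.46]. Speed limits (degrees/s): [159.86, 159.86, 180, 180, 180, 180].

## Interface

Orientations are given as a 3x3 rotation matrix whose columns are the frame's x, y, z axes.
In Python, from station import sense, capture, camera_params, finish_job gives the robot as it stands.
- The arm moves only by the tool drive_tool, never from a script. Its argument "rows" is a list of rows, each an object of numbers: "tx", "ty", "tz": the shift along the tool's x, y, z in cm; "ax", "ay", "az": the turn, a rotation vector about the tool's x, y, z in rad; "claw": the finger opening in cm, from 0 to 8.7. In form: [{"tx": .., "ty": .., "tz": .., "ax": .., "ay": .., "az": .., "claw": ..}, ...]. A call has 1 to 10 rows; each row shifts and turns the commanded pose from where the row before left it, along the tool's axes as they then stand; what a row does not reach is not made up. A row lasts 1/12 s, in which the tool goes at most 41.7 mm and 7.16 degrees, less where a joint would pass 70% of its speed; a pose out of reach is approached as far as the arm can. A call with a gripper value outside its range is refused whole. The fingers move at their own pace and stop on an object; the grip force is fixed at half the most. Time passes only in rows, so rows that do not move let the fingers close. It gives the time, the measured TCP pose, the force, the opening and the grip force at its end, in the units of the state.
- sense(): the state, without advancing time (a new reading comes with each control period).
- capture(name): name is "scene" or "top" or "wrist"; returns (picture, depth): 480x640x3 uint8, red, green, blue; 480x640 float32, m along the optical axis (not along the pixel's ray), 0 where there is no reading.
- camera_params(name): a dict with "intrinsics" (3x3 intrinsics, pixels), "k1" (the pictures are not rectified: a ray, as slopes to the right and down, at radius r is drawn at 1 + k1 r^2 times it, then the intrinsics apply), "R" (3x3) and "t" (3): a world point X has camera coordinates R X + t; the wrist camera has in their place "tool_from_camera" (4x4, takes a point from camera to tool coordinates, whose origin is the TCP and whose axes are the flange's). Camera axes: x right, y down, z forward; pixel columns grow to the right and rows downward; lengths in m; the calibration is good to about 2 mm. A picture is of the moment at which its call begins: read the wrist's pose just before it. camera_params takes no time and is no camera call.
- finish_job(): hands the job in; it is judged then, once.
The state is a dict: "time_s": time; "joints": joint angles; "joint_velocities": joint speeds; "effort": joint torques, N m; "tcp_pos": TCP position; "ee_rot": TCP orientation; "wrist_force": force on the tool from outside, world axes, zero at the start; "moment": the same for the moment, N m; "gripper_width": opening from 0.0 (shut) to 1.0 (fully open); "gripper_force": force on a finger pad.
Only numpy, scipy, OpenCV 4.12 (cv2) and the standard library are available. Lean on these libraries where they do the work, as an engineer would, in place of code of your own. Each camera call takes 0.05 s, during which the arm holds its last target. There are 200 camera calls.

## Task

Take the sample transit case apart from the outside in: push the locking bolt fully back, slide the lid along its rails all the way to the other end of the case, and draw the vial straight up out of its light stand without tipping the stand or lifting it along. Stand the vial upright on the floor of the black tray, then stand the empty stand upright on the tray floor too, clear of the vial. Leave the second vial in the tray, the wash bottle and the printed tube where they are.

Things in the scene. Friction and masses are not known exactly. Their poses are not given: they have to be found in the camera images.
- case: Fixed channel, grey plastic and aluminium; origin on bench, spans x -120..+130, y -62..+62, z 0..82 mm. +x: way the lid opens along it; +y: bolt side. Vial bay: floor 4 mm up, x -116..+8, y -48..+48; 8 mm high sill at -x end, 69 mm bulkhead at x +8..12. Lid rides in grooves under lips (top open y -49..+49). Bolt keeper blocks on +y wall 94 mm high, x -7..+19. End wall at +x stops the lid.
- bolt (a joint): Locking bolt, m: flat steel bar (case x +1..+11 mm, 83..91 mm above bench) lying across the +y wall. At 0 its tip (case y +4 mm) stands in front of the lid's fin and blocks the lid; slides toward case +y to the stop at 0.030, fully back. About 1.2 N friction, stays where left. Starts at 0 to 0.006.
- bolt_knob (a point): Centre of the bolt's black upright round knob, 15 mm diameter, 20 mm tall (96..116 mm above bench), at case x +6 mm, y +42 mm plus the joint value; pushed or pulled toward case +y it draws the bolt.
- lid_fin (a point): Centre of the fin (6 mm thick in x, 28 wide in y, 22 tall, top 97 mm above bench) on the loose lid, a grey plate 110 (x) x 104 (y) x 6 mm, 70 g, top face 75 mm above bench. Fin stands 5 mm behind the lid's leading (+x) edge. Shut: fin at case x -10 to -13 mm; pushed to the stop: +121 mm, bay open. Slides easily.
- vial_center (a point): Centre (half-way up) of the vial in the case: white, black screw cap, 25 mm diameter (cap 22, top 11 mm), 55 mm tall, 30 g, z along it. Stands 26 mm deep in the stand, 1.2 mm clearance all round, 29 mm showing above it; at the start its foot is 8 mm and its top 63 mm above the bench, under the lid.
- stand_center (a point): Centre (half-way up) of the light white round stand: a cup 36 mm outer diameter, 30 mm tall, 4 mm floor, 20 g, loose on the bay floor (underside 4 mm above bench); z up.
- tray: Fixed shallow black tray 195 (x) x 270 (y) mm, rim 20 mm high, 5 mm thick, rounded corners; origin at the centre of its underside, z up. Floor 3 mm above bench; stand things with their centres within 85 mm (x) and 120 mm (y) of the middle.
- other_vial_center (a point): Centre of the second vial (white cap, 25 mm diameter, 51 mm tall), loose, standing on the tray floor. To be left alone.
- bottle: Loose wash bottle with bent red spout behind the work, 66 x 110 mm, 225 mm tall, origin on its underside (the body's axis is 22 mm to its +y). To be left alone.
- tube: Loose grey printed tube standing aslant on its raft behind the work, 34 x 50 x 76 mm, origin at the centre of its underside. To be left alone.
Mind the look-alikes: they are no part of the job. There is more than one size of the part that bears lid_fin; the job needs the larger.

How it is judged (in metres and radians):
On the way, in this order (a step that is already met when the one before it is completed fails the run):
1. the bolt is pushed back, the lid still shut (value of joint bolt above 0.024 m and x of lid_fin in the frame of case below 0.02 m), for 0.1 s.
2. the lid is slid to the other end, the vial still in its stand (x of lid_fin in the frame of case above 0.1 m and value of joint bolt above 0.024 m and distance between vial_center and stand_center below 0.03 m), for 0.2 s.
3. the vial is drawn out upward, the stand left standing in the bay (height (world z) of vial_center above 0.075 m and angle between stand_center's own z axis and vertical below 0.15 rad and height (world z) of stand_center below 0.024 m and x of stand_center in the frame of case between -0.105 and -0.02 m), for 0.1 s.
4. the vial stands in the tray, the stand still in the bay (x of vial_center in the frame of tray between -0.085 and 0.085 m and y of vial_center in the frame of tray between -0.122 and 0.122 m and height (world z) of vial_center between 0.027 and 0.034 m and angle between vial_center's own z axis and vertical below 0.12 rad and angle between stand_center's own z axis and vertical below 0.15 rad and height (world z) of stand_center below 0.024 m and x of stand_center in the frame of case between -0.105 and -0.02 m and linear speed of vial below 0.02 m/s and angular speed of vial below 0.3 rad/s), for 0.2 s.
At the end, for the whole second after the job is handed in: Bolt at least 24 mm back; lid in its grooves with its fin at least 100 mm beyond the case origin; the vial and the empty stand both upright (within 0.12 rad) on the tray floor inside the rim, side by side, released and at rest (value of joint bolt above 0.024 m and x of lid_fin in the frame of case above 0.1 m and x of vial_center in the frame of tray between -0.085 and 0.085 m and y of vial_center in the frame of tray between -0.122 and 0.122 m and height (world z) of vial_center between 0.027 and 0.034 m and angle between each of vial_center, stand_center's own z axis and vertical below 0.12 rad and x of stand_center in the frame of tray between -0.085 and 0.085 m and y of stand_center in the frame of tray between -0.122 and 0.122 m and height (world z) of stand_center between 0.0145 and 0.0215 m and horizontal distance between vial_center and stand_center above 0.0305 m and linear speed of each of vial, stand, lid, other_vial below 0.02 m/s and angular speed of each of vial, stand, lid, other_vial below 0.3 rad/s and z of lid_fin in the frame of case between 0.08 and 0.09 m); the robot touches nothing.
It fails at once if the stand is tipped (angle between stand_center's own z axis and vertical above 0.4 rad).
It fails at once if the stand is lifted with the vial in it (height (world z) of stand_center above 0.029 m and horizontal distance between vial_center and stand_center below 0.02 m).
It fails at once if the vial is tipped over (angle between vial_center's own z axis and vertical above 0.7 rad).
It fails at once if the second vial is tipped or moved by more than 15 mm (distance of other_vial_center from where it was at the start of the episode above 0.015 m or angle between other_vial_center's own z axis and vertical above 0.3 rad).
It fails at once if the wash bottle or the printed tube is tipped or moved by more than 20 mm (distance of any of bottle, tube from where it was at the start of the episode above 0.02 m or angle between any of bottle, tube's own z axis and vertical above 0.3 rad).
It also fails if it takes over 72 s, if anything falls off the work surface, if the arm or the gripper's body presses on something with over 40 N, if the wrist force passes 120 N, or if a joint passes its speed limit or range.

## Working session

There is one attempt and no reset: what is moved stays moved. The work goes in short steps, Python scripts to look and compute and a tool call to move; the robot and the scene stay as the last step left them, time stands still between calls to the robot, and variables do not carry over. Pictures are saved under pics/ and viewed, at most 10 in all, crops included, and the job is handed in when it is done.

Besides the shell and the picture viewer there is one more tool, called after "Emit:" by a JSON object that holds its "method" and its "body". drive_tool: Moves the arm, as the interface text tells. Its arguments: {"type":"object","properties":{"rows":{"type":"array"}},"required":["rows"]}

```bash
mkdir -p pics; cat > h.py <<'E'
import numpy as np, cv2
from station import sense, capture, camera_params, finish_job
def cloud(name):
    s=sense(); im,d=capture(name); p=camera_params(name)
    K=np.array(p["intrinsics"]);k1=p["k1"]
    v,u=np.mgrid[0:480,0:640]
    x=(u-K[0,2])/K[0,0]; y=(v-K[1,2])/K[1,1]
    rd=np.hypot(x,y); r=rd.copy()
    for _ in range(10): r=rd/(1+k1*r*r)
    f=np.where(rd>0,r/np.maximum(rd,1e-9),1)
    C=np.stack([x*f*d,y*f*d,d],-1)
    if "R" in p: W=(C-np.array(p["t"]))@np.array(p["R"])
    else:
        T=np.array(p["tool_from_camera"]); P=C@T[:3,:3].T+T[:3,3]
        W=P@np.array(s["ee_rot"]).T+np.array(s["tcp_pos"])
    W[d==0]=np.nan
    return im,W,s
E
python3 - <<'E'
from h import *
for n in("scene","top"):
    im,W,s=cloud(n); cv2.imwrite(f"pics/{n}0.png",im[:,:,::-1]); np.save(n+"0.npy",W)
    p=camera_params(n); print(n,-np.array(p["R"]).T@p["t"],p["k1"])
print(s)
print(camera_params("wrist")["tool_from_camera"])
E
```

```text
scene [-0.13127501 -0.44512921  0.53932328] -0.019512262964144125
top [0.41289395 0.05322948 1.68356743] 0.0028881860431555282
{'time_s': 0.05, 'joints': array([ 8.17404382e+01,  2.20894011e+01,  3.80926056e-01, -2.88063384e-02,
       -6.84134042e+01, -1.48164573e+01]), 'joint_velocities': array([ 0.05143003, -0.11570771,  0.08299469, -0.08772671,  0.04604251,
        0.09072274]), 'effort': array([ 1.80429893e-04, -3.92051375e+01,  1.88161933e+01,  4.23944950e+00,
        1.37397615e-02, -5.43776309e-05]), 'tcp_pos': array([0.24471762, 0.57443852, 0.22148226]), 'ee_rot': array([[ 9.19912953e-01, -3.92121880e-01, -7.68235070e-04],
       [-3.92122622e-01, -9.19910700e-01, -2.03792470e-03],
       [ 9.24072037e-05,  2.17595568e-03, -9.99997628e-01]]), 'wrist_force': array([ 0.09478328, -0.07820593,  0.70443649]), 'moment': array([ 0.0285609 , -0.04001855,  0.00912125]), 'gripper_force': 0.0, 'gripper_width': 0.9997466053102066}
[[-2.29041557e-04 -9.61001677e-01 -2.76542445e-01  7.60963683e-02]
 [ 9.99999870e-01 -9.43974843e-05 -5.00195861e-04 -3.35743736e-04]
 [ 4.54584150e-04 -2.76542524e-01  9.61001574e-01 -1.61600626e-01]
 [ 0.00000000e+00  0.00000000e+00  0.00000000e+00  1.00000000e+00]]
```

View pics/scene0.png

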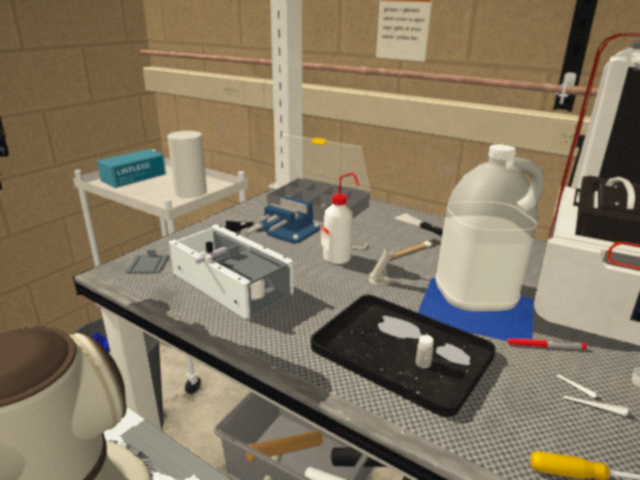

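View pics/top0.png

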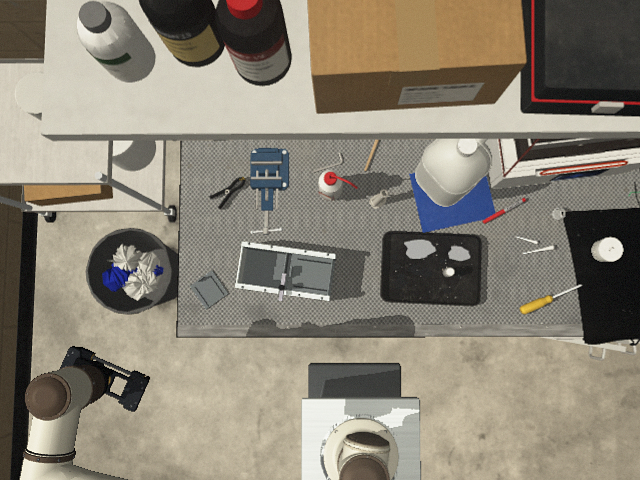

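The scene shows the case at (232,268) with its knob near (210,246), the tray at (405,350) with the white vial at (425,350), and the bottle and tube behind. In the top view the case is at (285,271), with the bolt at (283,285) and the tray at (431,268). Next I'll fit the poses and view one enlarged crop.

```bash
python3 - <<'E'
from h import *
a=cv2.imread("pics/scene0.png")[220:320,160:305]; b=cv2.imread("pics/top0.png")[235:305,225:345]
a=cv2.resize(a,(580,400),interpolation=2)
b=cv2.resize(b,(480,280),interpolation=2)
c=np.zeros((600,800,3),np.uint8); c[:320,:580]=a[:320]; c[320:,:480]=b
cv2.imwrite("pics/crop.png",c)
W=np.load("top0.npy")
for u,v in[(285,271),(431,268),(237,243),(337,298),(448,272),(330,178),(376,202),(210,289),(360,450)]: print(u,v,W[v,u].round(3))
def rect(m,n):
    P=W[m][:,:2].astype(np.float32); print(n,len(P),cv2.minAreaRect(P))
z=W[:,:,2];v,u=np.mgrid[0:480,0:640]
m=(z>.072)&(z<.1)&(u>225)&(u<350)&(v>230)&(v<305)
rect(m,"case")
im=cv2.imread("pics/top0.png")
mt=(im.max(2)<60)&(u>375)&(u<490)&(v>225)&(v<310)&(z<.06)
mt=cv2.morphologyEx(mt.astype(np.uint8),cv2.MORPH_OPEN,np.ones((5,5)))>0
rect(mt,"tray")
k=(z>.102)&(u>225)&(u<350)&(v>230)&(v<305); print("knob",k.sum(),W[k].mean(0), W[k].max(0))
o=(z>.04)&(u>385)&(u<478)&(v>235)&(v<300); print("ov",W[o].mean(0),o.sum())
E
```

```text
285 271 [0.492 0.201 0.044]
431 268 [ 0.502 -0.198 -0.009]
237 243 [0.572 0.338 0.007]
337 298 [0.42  0.062 0.003]
448 272 [ 0.488 -0.235  0.049]
330 178 [0.722 0.078 0.159]
376 202 [ 0.681 -0.045  0.032]
210 289 [0.445 0.41  0.009]
360 450 [0.065 0.008 0.213]
case 2169 ((0.5024710893630981, 0.19777411222457886), (0.2510586977005005, 0.178818941116333), 81.87542724609375)
tray 5821 ((0.5027599334716797, -0.19721613824367523), (0.2748023271560669, 0.19619598984718323), 87.64958953857422)
knob 29 [0.44681409 0.2055086  0.11455115] [0.45575337 0.21312819 0.12074684]
ov [ 0.48836683 -0.23686703  0.05156223] 62
```

View pics/crop.png

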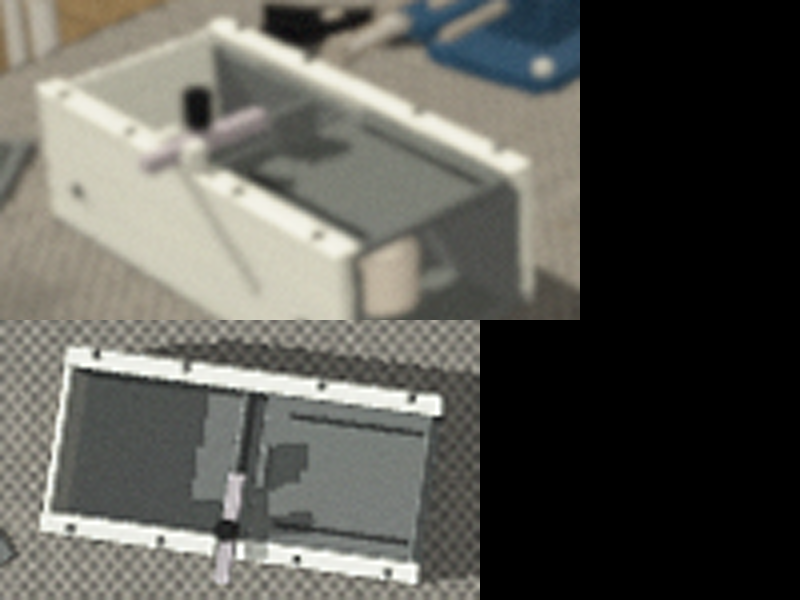

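The crop confirms the case's +x points to world +y and the bolt side faces the robot. The knob is at about (0.447, 0.206), and the vial shows through the open -x end near the +y wall. Next I'll turn the tool and lift.

Emit:
{"method": "drive_tool", "body": {"rows": [{"tz":-0.8,"az":0.12},{"tz":-0.8,"az":0.12},{"tz":-0.8,"az":0.12},{"tz":-0.8,"az":0.12},{"tz":-0.8,"az":0.12},{"tz":-0.8,"az":0.12},{"tz":-0.8,"az":0.12},{"tz":-0.8,"az":0.12},{"tz":-0.8,"az":0.12},{"tz":-0.8,"az":0.12}]}}

```text
invalid input at $.rows[0]: expected keys tx, ty, tz, ax, ay, az, claw
```

```bash
cat >> h.py <<'E'
def go(x,y,z,th):
    "shift in cm in tool axes to reach world x,y,z, and turn to have tool y at th degrees"
    s=sense(); R=np.array(s["ee_rot"]); p=np.array(s["tcp_pos"])
    d=R.T@(np.array([x,y,z])-p)*100
    a=np.degrees(np.arctan2(R[1,1],R[0,1])); t=np.radians(th)
    az=-((th-a+180)%360-180)
    Rn=np.array([[np.sin(t),np.cos(t),0],[-np.cos(t),np.sin(t),0],[0,0,-1.]])
    e=cv2.Rodrigues(R.T@Rn)[0].ravel()
    print("tcp",p.round(4),"z",R[:,2].round(4),"shift cm",d.round(2),"az rad",np.radians(az).round(3),"rotvec",e.round(3), "F",np.array(s["wrist_force"]).round(1),"t",s["time_s"])
E
python3 - <<'E'
from h import *
W=np.load("top0.npy");z=W[:,:,2];v,u=np.mgrid[0:480,0:640]
m=(z>.076)&(z<.087)&(u>225)&(u<350)&(v>230)&(v<305)
P=W[m][:,:2]
from scipy.optimize import minimize_scalar
for e in np.arange(79,87,1.):
    c=np.array([np.cos(np.radians(e)),np.sin(np.radians(e))]);n=np.array([-c[1],c[0]])
    q=P@n; b=P@c; hi=np.percentile(q,[1,98]);hb=np.percentile(b,[1,99])
    h=np.histogram(q,np.arange(q.min(),q.max(),.003))[0]
    print(e,len(P),hi.round(4),np.diff(hi),hb.round(4),np.diff(hb),(h.astype(float)**2).sum())
go(.49,.17,.3,171.9)
E
```

```text
79.0 1287 [-0.5096 -0.3804] [0.12928153] [0.1681 0.4116] [0.24356333] 56589.0
80.0 1287 [-0.5129 -0.3866] [0.12632303] [0.1606 0.404 ] [0.24345276] 62346.0
81.0 1287 [-0.5166 -0.3925] [0.12406967] [0.153  0.3963] [0.24329727] 67992.0
82.0 1287 [-0.5206 -0.3976] [0.12295801] [0.1454 0.3885] [0.24309503] 69829.0
83.0 1287 [-0.526  -0.4017] [0.1242972] [0.1375 0.3809] [0.24341038] 67516.0
84.0 1287 [-0.5319 -0.4049] [0.12694893] [0.1291 0.3727] [0.24355711] 61550.0
85.0 1287 [-0.5377 -0.4077] [0.13004745] [0.1212 0.3647] [0.24348989] 55766.0
86.0 1287 [-0.5435 -0.4105] [0.13297079] [0.1126 0.357 ] [0.24435879] 50171.0
tcp [0.2448 0.5745 0.2216] z [-7.0e-04 -1.8e-03 -1.0e+00] shift cm [38.42 27.61 -7.79] az rad 1.309 rotvec [1.246e+00 9.560e-01 1.000e-03] F [-0.5 -0.9 -0.3] t 0.1
```

Emit:
{"method": "drive_tool", "body": {"rows": [{"tx":0,"ty":0,"tz":-0.8,"ax":0,"ay":0,"az":0.125,"claw":8.7},{"tx":0,"ty":0,"tz":-0.8,"ax":0,"ay":0,"az":0.125,"claw":8.7},{"tx":0,"ty":0,"tz":-0.8,"ax":0,"ay":0,"az":0.125,"claw":8.7},{"tx":0,"ty":0,"tz":-0.8,"ax":0,"ay":0,"az":0.125,"claw":8.7},{"tx":0,"ty":0,"tz":-0.8,"ax":0,"ay":0,"az":0.125,"claw":8.7},{"tx":0,"ty":0,"tz":-0.8,"ax":0,"ay":0,"az":0.125,"claw":8.7},{"tx":0,"ty":0,"tz":-0.8,"ax":0,"ay":0,"az":0.125,"claw":8.7},{"tx":0,"ty":0,"tz":-0.8,"ax":0,"ay":0,"az":0.125,"claw":8.7},{"tx":0,"ty":0,"tz":-0.8,"ax":0,"ay":0,"az":0.125,"claw":8.7},{"tx":0,"ty":0,"tz":-0.8,"ax":0,"ay":0,"az":0.125,"claw":8.7}]}}

```text
time_s: 0.93
tcp_pos: [0.2448, 0.5747, 0.3022]
ee_rot: [[-0.088, -0.996, -0.001], [-0.996, 0.088, -0.001], [0.001, 0.0, -1.0]]
wrist_force: [-0.4, 0.2, 0.2]
gripper_width: 0.996
gripper_force: 0.0
```

```bash
sed -i 's/\[\[np.sin(t),np.cos(t),0\],\[-np.cos(t),np.sin(t),0\]/[[-np.sin(t),np.cos(t),0],[np.cos(t),np.sin(t),0]/' h.py
cat >> h.py <<'E'
O=np.array([.491,.1956]); cx=np.array([.139,.990]); cy=np.array([-.990,.139])
def case(a,b): return O+a*cx+b*cy
E
python3 -c "
from h import *
go(.49,.17,.3,172)"
```

```text
tcp [0.2448 0.5747 0.3022] z [-5.0e-04 -1.3e-03 -1.0e+00] shift cm [ 38.15 -27.99   0.26] az rad 0.051 rotvec [ 0.    -0.001  0.051] F [-0.4  0.2  0.2] t 0.9333
```

Emit:
{"method": "drive_tool", "body": {"rows": [{"tx":0,"ty":0,"tz":0,"ax":0,"ay":0,"az":0.051,"claw":8.7},{"tx":3.0,"ty":-2.5,"tz":0,"ax":0,"ay":0,"az":0,"claw":8.7},{"tx":3.0,"ty":-2.5,"tz":0,"ax":0,"ay":0,"az":0,"claw":8.7},{"tx":3.0,"ty":-2.5,"tz":0,"ax":0,"ay":0,"az":0,"claw":8.7},{"tx":3.0,"ty":-2.5,"tz":0,"ax":0,"ay":0,"az":0,"claw":8.7},{"tx":3.0,"ty":-2.5,"tz":0,"ax":0,"ay":0,"az":0,"claw":8.7},{"tx":3.0,"ty":-2.5,"tz":0,"ax":0,"ay":0,"az":0,"claw":5},{"tx":3.0,"ty":-2.5,"tz":0,"ax":0,"ay":0,"az":0,"claw":3.2},{"tx":3.0,"ty":-2.5,"tz":0,"ax":0,"ay":0,"az":0,"claw":3.2},{"tx":3.0,"ty":-2.5,"tz":0,"ax":0,"ay":0,"az":0,"claw":3.2}]}}

```text
time_s: 1.77
tcp_pos: [0.4325, 0.2756, 0.3023]
ee_rot: [[-0.132, -0.991, -0.0], [-0.991, 0.132, -0.0], [0.0, 0.0, -1.0]]
wrist_force: [0.8, 0.5, 0.3]
gripper_width: 0.782
gripper_force: 0.0
```

Emit:
{"method": "drive_tool", "body": {"rows": [{"tx":3.0,"ty":-2.5,"tz":0,"ax":0,"ay":0,"az":0,"claw":3.2},{"tx":3.0,"ty":-2.5,"tz":0,"ax":0,"ay":0,"az":0,"claw":3.2},{"tx":0,"ty":0,"tz":0,"ax":0,"ay":0,"az":0,"claw":3.2},{"tx":0,"ty":0,"tz":0,"ax":0,"ay":0,"az":0,"claw":3.2}]}}

```text
time_s: 2.1
tcp_pos: [0.4743, 0.2095, 0.302]
ee_rot: [[-0.137, -0.991, -0.001], [-0.991, 0.137, -0.001], [0.001, 0.001, -1.0]]
wrist_force: [0.0, 0.5, -0.4]
gripper_width: 0.483
gripper_force: 0.0
```

```bash
python3 - <<'E'
from h import *
im,W,s=cloud("wrist"); cv2.imwrite("pics/w1.png",im[:,:,::-1]); np.save("w1.npy",W)
z=W[:,:,2]; d=W[:,:,:2]-O; a=d@cx; b=d@cy
k=(z>.105)&(z<.125)&(abs(a-.006)<.03)&(abs(b-.045)<.03)
print("knob",k.sum(),np.nanmean(a[k]),np.nanmean(b[k]),np.percentile(a[k],[2,98]),np.percentile(b[k],[2,98]),np.percentile(z[k],95))
m=(z>.078)&(z<.087)&(abs(a)<.16)&(abs(b)<.08)
print("walls b",np.percentile(b[m],[1,99]),"a",np.percentile(a[m],[1,99]))
f=(z>.09)&(z<.102)&(abs(a+.012)<.012)&(abs(b)<.03)
print("fin",f.sum(),np.percentile(a[f],[5,50,95]),np.percentile(b[f],[5,95]),np.median(z[f]))
go(*case(.006,.045),.13,172)
E
```

```text
knob 169 0.003159255358171711 0.04326193338437846 [-0.00312985  0.0100868 ] [0.03665201 0.05019981] 0.11641851793786165
walls b [-0.06304952  0.06049412] a [-0.12022967  0.1243844 ]
fin 162 [-0.01492038 -0.01178953 -0.00090347] [-0.01291295  0.01535499] 0.09518575671531608
tcp [0.4738 0.2107 0.3021] z [-9.e-04 -2.e-04 -1.e+00] shift cm [ 0.64  2.58 17.21] az rad 0.005 rotvec [ 0.001 -0.     0.005] F [-0.4 -0.1 -0.2] t 2.15
```

View pics/w1.png

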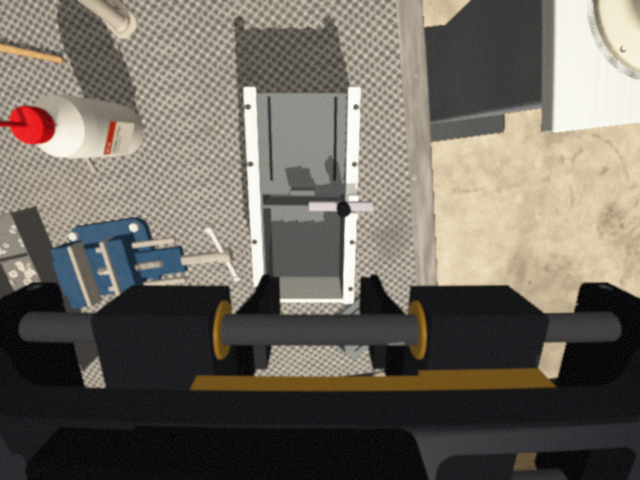

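The wrist view shows the case upright in the frame, the knob at (344,209), the bolt tip near (310,207) and the fin at (303,191). All agree with the expected geometry. Next I'll lower the fingers astride the knob.

Emit:
{"method": "drive_tool", "body": {"rows": [{"tx":0.9,"ty":2.4,"tz":0,"ax":0,"ay":0,"az":0.005,"claw":3.2},{"tx":0,"ty":0,"tz":4,"ax":0,"ay":0,"az":0,"claw":3.2},{"tx":0,"ty":0,"tz":4,"ax":0,"ay":0,"az":0,"claw":3.2},{"tx":0,"ty":0,"tz":4,"ax":0,"ay":0,"az":0,"claw":3.2},{"tx":0,"ty":0,"tz":4,"ax":0,"ay":0,"az":0,"claw":3.2},{"tx":0,"ty":0,"tz":2,"ax":0,"ay":0,"az":0,"claw":3.2},{"tx":0,"ty":0,"tz":1,"ax":0,"ay":0,"az":0,"claw":3.2},{"tx":0,"ty":0,"tz":1,"ax":0,"ay":0,"az":0,"claw":3.2},{"tx":0,"ty":0,"tz":0.2,"ax":0,"ay":0,"az":0,"claw":3.2},{"tx":0,"ty":0,"tz":0,"ax":0,"ay":0,"az":0,"claw":3.2}]}}

```text
time_s: 2.98
tcp_pos: [0.448, 0.2064, 0.0999]
ee_rot: [[-0.136, -0.991, -0.001], [-0.991, 0.136, -0.001], [0.001, 0.001, -1.0]]
wrist_force: [0.7, 0.3, -0.9]
gripper_width: 0.369
gripper_force: 0.0
```

Emit:
{"method": "drive_tool", "body": {"rows": [{"tx":0,"ty":0.6,"tz":0,"ax":0,"ay":0,"az":0,"claw":3.2},{"tx":0,"ty":0.6,"tz":0,"ax":0,"ay":0,"az":0,"claw":3.2},{"tx":0,"ty":0.6,"tz":0,"ax":0,"ay":0,"az":0,"claw":3.2},{"tx":0,"ty":0.6,"tz":0,"ax":0,"ay":0,"az":0,"claw":3.2},{"tx":0,"ty":0.4,"tz":0,"ax":0,"ay":0,"az":0,"claw":3.2},{"tx":0,"ty":0.3,"tz":0,"ax":0,"ay":0,"az":0,"claw":3.2},{"tx":0,"ty":0,"tz":0,"ax":0,"ay":0,"az":0,"claw":3.2}]}}

```text
time_s: 3.57
tcp_pos: [0.4175, 0.21, 0.101]
ee_rot: [[-0.137, -0.991, 0.0], [-0.991, 0.137, 0.0], [-0.0, -0.0, -1.0]]
wrist_force: [-0.2, 0.3, -0.2]
gripper_width: 0.367
gripper_force: 0.1
```

Emit:
{"method": "drive_tool", "body": {"rows": [{"tx":0,"ty":0.2,"tz":0,"ax":0,"ay":0,"az":0,"claw":3.2},{"tx":0,"ty":0.2,"tz":0,"ax":0,"ay":0,"az":0,"claw":3.2},{"tx":0,"ty":0,"tz":0,"ax":0,"ay":0,"az":0,"claw":3.2},{"tx":0,"ty":0.1,"tz":0,"ax":0,"ay":0,"az":0,"claw":3.2},{"tx":0,"ty":0,"tz":0,"ax":0,"ay":0,"az":0,"claw":3.2}]}}

```text
time_s: 3.98
tcp_pos: [0.4131, 0.2105, 0.1005]
ee_rot: [[-0.138, -0.99, -0.0], [-0.99, 0.138, -0.0], [0.0, 0.0, -1.0]]
wrist_force: [0.7, -0.0, 0.7]
gripper_width: 0.368
gripper_force: 0.4
```

```bash
python3 - <<'E'
from h import *
go(.4,.2,.1,172)
im,W,s=cloud("wrist");im2,W2,_=cloud("top"); cv2.imwrite("pics/t2.png",im2[:,:,::-1])
for W in(W,W2):
    z=W[:,:,2]; d=W[:,:,:2]-O; a=d@cx; b=d@cy
    k=(z>.083)&(z<.094)&(abs(a-.004)<.009)&(abs(b-.05)<.06); print(k.sum(),np.percentile(b[k],[2,50,98]))
E
```

```text
tcp [0.4131 0.2105 0.1005] z [-2.e-04 -3.e-04 -1.e+00] shift cm [1.22 1.15 0.05] az rad 0.001 rotvec [ 0.    -0.     0.001] F [ 0.7 -0.   0.7] t 3.9833
1645 [0.03400109 0.07296644 0.09829844]Traceback (most recent call last):
  File "<stdin>", line 6, in <module>
    return _quantile_unchecked(
        a, q, axis, out, overwrite_input, method, keepdims, weights)
    return _ureduce(a,
                    func=_quantile_ureduce_func,
    ...<5 lines>...
                    overwrite_input=overwrite_input,
                    method=method)
    r = func(a, **kwargs)
    result = _quantile(arr,
                       quantiles=q,
    ...<2 lines>...
                       out=out,
                       weights=wgt)
    slices_having_nans = np.isnan(arr[-1, ...])
                                  ~~~^^^^^^^^^
IndexError: index -1 is out of bounds for axis 0 with size 0
```

Emit:
{"method": "drive_tool", "body": {"rows": [{"tx":0,"ty":-0.1,"tz":0,"ax":0,"ay":0,"az":0,"claw":3.2},{"tx":0,"ty":0,"tz":-3.5,"ax":0,"ay":0,"az":0,"claw":3.2},{"tx":0,"ty":0,"tz":0,"ax":0,"ay":0,"az":0,"claw":3.2},{"tx":1.2,"ty":-2.6,"tz":0,"ax":0,"ay":0,"az":0,"claw":0},{"tx":1.1,"ty":-2.6,"tz":0,"ax":0,"ay":0,"az":0,"claw":0},{"tx":1.1,"ty":-2.6,"tz":0,"ax":0,"ay":0,"az":0,"claw":0},{"tx":0,"ty":0,"tz":2.5,"ax":0,"ay":0,"az":0,"claw":0},{"tx":0,"ty":0,"tz":1.8,"ax":0,"ay":0,"az":0,"claw":0},{"tx":0,"ty":0,"tz":1.0,"ax":0,"ay":0,"az":0,"claw":0},{"tx":0,"ty":0,"tz":0,"ax":0,"ay":0,"az":0,"claw":0}]}}

```text
time_s: 4.92
tcp_pos: [0.485, 0.1649, 0.0801]
ee_rot: [[-0.138, -0.99, -0.005], [-0.99, 0.138, -0.003], [0.004, 0.005, -1.0]]
wrist_force: [-0.3, -0.4, 0.1]
gripper_width: 0.013
gripper_force: 0.0
```

```bash
python3 - <<'E'
from h import *
im,W,s=cloud("wrist"); p=np.array(s["tcp_pos"]);print(p,(p[:2]-O)@cx,(p[:2]-O)@cy,s["gripper_width"],s["wrist_force"])
cv2.imwrite("pics/w3.png",im[:,:,::-1])
E
```

```text
[0.48502461 0.16486002 0.08013984] -0.031263159075449125 0.0016427825978470047 0.012804389875910944 [-0.33581237 -0.44283597  0.10587829]
```

View pics/w3.png

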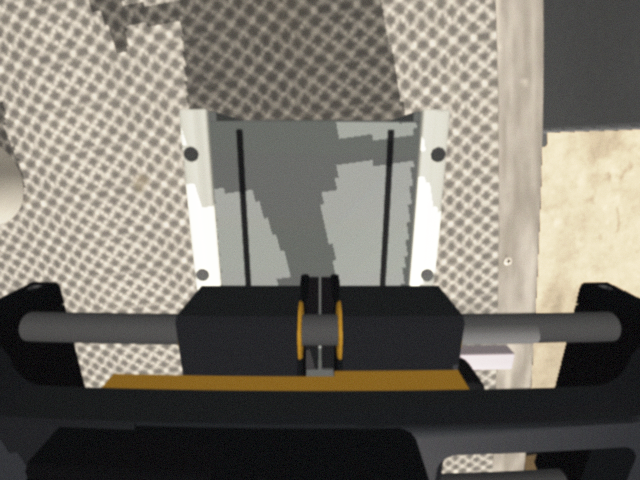

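The lid is shut and the closed fingers stand behind the fin. The bolt's tail sticks out at (488,357), so the bolt is drawn back. Next I'll push the lid toward case +x.

Emit:
{"method": "drive_tool", "body": {"rows": [{"tx":-0.4,"ty":-0.1,"tz":0,"ax":0,"ay":0,"az":0,"claw":0},{"tx":-0.5,"ty":0,"tz":0,"ax":0,"ay":0,"az":0,"claw":0},{"tx":-0.8,"ty":0,"tz":0,"ax":0,"ay":0,"az":0,"claw":0},{"tx":-0.8,"ty":0,"tz":0,"ax":0,"ay":0,"az":0,"claw":0},{"tx":-0.8,"ty":0,"tz":0,"ax":0,"ay":0,"az":0,"claw":0},{"tx":-0.8,"ty":0,"tz":0,"ax":0,"ay":0,"az":0,"claw":0},{"tx":-0.8,"ty":0,"tz":0,"ax":0,"ay":0,"az":0,"claw":0},{"tx":-0.8,"ty":0,"tz":0,"ax":0,"ay":0,"az":0,"claw":0},{"tx":-0.8,"ty":0,"tz":0,"ax":0,"ay":0,"az":0,"claw":0},{"tx":-0.8,"ty":0,"tz":0,"ax":0,"ay":0,"az":0,"claw":0}]}}

```text
time_s: 5.8
tcp_pos: [0.4978, 0.2391, 0.0825]
ee_rot: [[-0.137, -0.991, -0.0], [-0.991, 0.137, -0.0], [0.0, 0.0, -1.0]]
wrist_force: [-0.2, -1.2, 0.2]
gripper_width: 0.005
gripper_force: 0.5
```

Emit:
{"method": "drive_tool", "body": {"rows": [{"tx":-0.8,"ty":0,"tz":0,"ax":0,"ay":0,"az":0,"claw":0},{"tx":-0.8,"ty":0,"tz":0,"ax":0,"ay":0,"az":0,"claw":0},{"tx":-0.8,"ty":0,"tz":0,"ax":0,"ay":0,"az":0,"claw":0},{"tx":-0.8,"ty":0,"tz":0,"ax":0,"ay":0,"az":0,"claw":0},{"tx":-0.8,"ty":0,"tz":0,"ax":0,"ay":0,"az":0,"claw":0},{"tx":-0.5,"ty":0,"tz":0,"ax":0,"ay":0,"az":0,"claw":0},{"tx":-0.3,"ty":0,"tz":0,"ax":0,"ay":0,"az":0,"claw":0},{"tx":0,"ty":0,"tz":0,"ax":0,"ay":0,"az":0,"claw":0},{"tx":0,"ty":0,"tz":0,"ax":0,"ay":0,"az":0,"claw":0}]}}

```text
time_s: 6.55
tcp_pos: [0.5043, 0.286, 0.0824]
ee_rot: [[-0.138, -0.99, -0.0], [-0.99, 0.138, 0.0], [-0.0, 0.0, -1.0]]
wrist_force: [-0.1, 0.3, -0.1]
gripper_width: 0.002
gripper_force: 0.0
```

```bash
python3 - <<'E'
from h import *
s=sense(); p=np.array(s["tcp_pos"]);print(p,(p[:2]-O)@cx,(p[:2]-O)@cy,s["wrist_force"])
im,W,s=cloud("wrist"); cv2.imwrite("pics/w4.png",im[:,:,::-1]); np.save("w4.npy",W)
z=W[:,:,2]; d=W[:,:,:2]-O; a=d@cx; b=d@cy
m=(z>.028)&(z<.075)&(a>-.11)&(a<.0)&(abs(b)<.044)
for lo,hi in((.055,.07),(.03,.037)):
    k=m&(z>lo)&(z<hi); print(lo,k.sum(),np.percentile(a[k],[2,50,98]),np.percentile(b[k],[2,50,98]))
E
```

```text
[0.5042992  0.2859565  0.08243501] 0.09130152675584108 -0.000606658849646146 [-0.10588006  0.28132728 -0.05490063]Traceback (most recent call last):
  File "<stdin>", line 7, in <module>
    return _quantile_unchecked(
        a, q, axis, out, overwrite_input, method, keepdims, weights)
    return _ureduce(a,
                    func=_quantile_ureduce_func,
    ...<5 lines>...
                    overwrite_input=overwrite_input,
                    method=method)
    r = func(a, **kwargs)
    result = _quantile(arr,
                       quantiles=q,
    ...<2 lines>...
                       out=out,
                       weights=wgt)
    slices_having_nans = np.isnan(arr[-1, ...])
                                  ~~~^^^^^^^^^
IndexError: index -1 is out of bounds for axis 0 with size 0
```

View pics/w4.png

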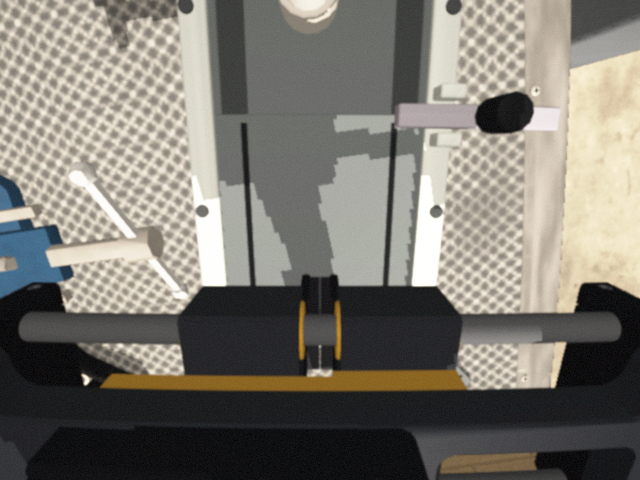

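The lid has followed: its trailing edge is at (320,113), beside the bolt, and the white vial is at the top edge (308,8). I'll push 12 mm further, then lift and look into the bay.

Emit:
{"method": "drive_tool", "body": {"rows": [{"tx":-0.5,"ty":0,"tz":0,"ax":0,"ay":0,"az":0,"claw":0},{"tx":-0.4,"ty":0,"tz":0,"ax":0,"ay":0,"az":0,"claw":0},{"tx":-0.3,"ty":0,"tz":0,"ax":0,"ay":0,"az":0,"claw":0},{"tx":0,"ty":0,"tz":0,"ax":0,"ay":0,"az":0,"claw":0},{"tx":0,"ty":0,"tz":0,"ax":0,"ay":0,"az":0,"claw":0},{"tx":0.4,"ty":0,"tz":0,"ax":0,"ay":0,"az":0,"claw":0}]}}

```text
time_s: 7.1
tcp_pos: [0.5056, 0.2942, 0.0825]
ee_rot: [[-0.137, -0.991, 0.0], [-0.991, 0.137, 0.0], [-0.0, -0.0, -1.0]]
wrist_force: [0.3, -0.2, 0.3]
gripper_width: 0.003
gripper_force: 0.0
```

Emit:
{"method": "drive_tool", "body": {"rows": [{"tx":0,"ty":0,"tz":-4,"ax":0,"ay":0,"az":0,"claw":0},{"tx":0,"ty":0,"tz":-4,"ax":0,"ay":0,"az":0,"claw":0},{"tx":1,"ty":0,"tz":-4,"ax":0,"ay":0,"az":0,"claw":4.5},{"tx":3,"ty":0,"tz":-2,"ax":0,"ay":0,"az":0,"claw":4.5},{"tx":4,"ty":0,"tz":0,"ax":0,"ay":0,"az":0,"claw":4.5},{"tx":3,"ty":0,"tz":0,"ax":0,"ay":0,"az":0,"claw":4.5},{"tx":0,"ty":0,"tz":0,"ax":0,"ay":0,"az":0,"claw":4.5},{"tx":0,"ty":0,"tz":0,"ax":0,"ay":0,"az":0,"claw":4.5}]}}

```text
time_s: 7.77
tcp_pos: [0.49, 0.1831, 0.2232]
ee_rot: [[-0.14, -0.99, 0.001], [-0.99, 0.14, 0.001], [-0.001, -0.001, -1.0]]
wrist_force: [-0.2, -0.4, 0.3]
gripper_width: 0.374
gripper_force: 0.0
```

```bash
python3 - <<'E'
from h import *
im,W,s=cloud("wrist"); cv2.imwrite("pics/w5.png",im[:,:,::-1]); np.save("w5.npy",W)
p=np.array(s["tcp_pos"]);print(p,(p[:2]-O)@cx,(p[:2]-O)@cy)
z=W[:,:,2]; d=W[:,:,:2]-O; a=d@cx; b=d@cy
m=(z>.078)&(z<.087)&(abs(a)<.16)&(abs(b)<.08)
print("walls b",np.percentile(b[m],[1,99]),"a",np.percentile(a[m],[1,99]))
m=(z>.028)&(z<.07)&(a>-.115)&(a<.0)&(abs(b)<.046)
for lo,hi in((.058,.068),(.03,.037)):
    k=m&(z>lo)&(z<hi); print(lo,k.sum(),np.nanpercentile(a[k],[2,50,98]) if k.any() else 0,np.nanpercentile(b[k],[2,50,98])if k.any() else 0, np.median(z[k]))
k=(z>.09)&(z<.102)&(abs(b)<.02)&(a>.05)&(a<.14);print("fin",k.sum(),np.nanmedian(a[k]) if k.any() else 0)
E
```

```text
[0.48995594 0.18305585 0.22317725] -0.012563835737476043 -0.00071001785364875
walls b [-0.06302601  0.06050968] a [-0.12101335  0.11549336]
0.058 415 [-0.07920557 -0.07009683 -0.06078092] [-0.01751106 -0.00815383  0.00117744] 0.06230998967382431
0.03 399 [-0.08714512 -0.07130047 -0.05323089] [-0.02504585 -0.00771989  0.00846838] 0.033292781272112604
fin 216 0.11634428893951201
```

View pics/w5.png

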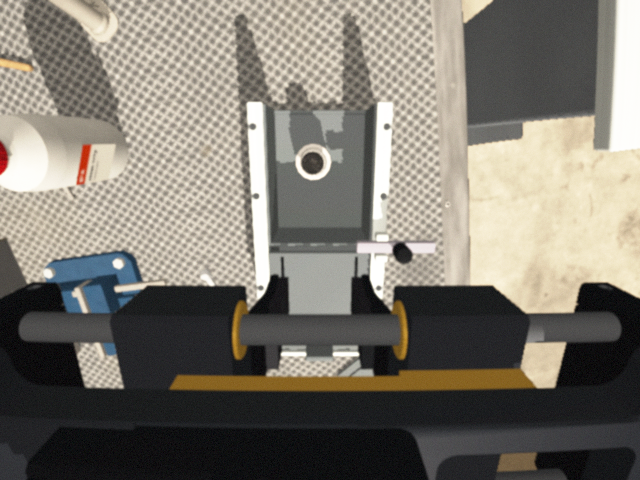

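The bay is open. The vial's cap is at (313,162) inside the stand, both giving case (-70, -8) mm, with top heights of 62 and 33 mm that match. The lid is at about +119 mm. Next I'll go down over the vial.

Emit:
{"method": "drive_tool", "body": {"rows": [{"tx":2.9,"ty":-0.4,"tz":0,"ax":0,"ay":0,"az":0,"claw":4.0},{"tx":2.9,"ty":-0.3,"tz":0,"ax":0,"ay":0,"az":0,"claw":4.0},{"tx":0,"ty":0,"tz":3,"ax":0,"ay":0,"az":0,"claw":4.0},{"tx":0,"ty":0,"tz":4,"ax":0,"ay":0,"az":0,"claw":4.0},{"tx":0,"ty":0,"tz":4,"ax":0,"ay":0,"az":0,"claw":4.0},{"tx":0,"ty":0,"tz":1,"ax":0,"ay":0,"az":0,"claw":4.0},{"tx":0,"ty":0,"tz":0,"ax":0,"ay":0,"az":0,"claw":4.0},{"tx":0,"ty":0,"tz":0,"ax":0,"ay":0,"az":0,"claw":4.0}]}}

```text
time_s: 8.48
tcp_pos: [0.4898, 0.127, 0.1021]
ee_rot: [[-0.136, -0.991, -0.001], [-0.991, 0.136, -0.001], [0.001, 0.001, -1.0]]
wrist_force: [0.2, -0.1, 0.9]
gripper_width: 0.458
gripper_force: 0.0
```

```bash
python3 - <<'E'
from h import *
go(*case(-.0703,-.0079),.040,172); print(sense()["gripper_width"]*87)
E
```

```text
tcp [0.4898 0.127  0.1021] z [-7.0e-04 -1.1e-03 -1.0e+00] shift cm [0.21 0.04 6.21] az rad 0.003 rotvec [ 0.    -0.001  0.003] F [ 0.2 -0.1  0.9] t 8.4833
39.841452370168476
```

Emit:
{"method": "drive_tool", "body": {"rows": [{"tx":0.2,"ty":0,"tz":0,"ax":0,"ay":0,"az":0,"claw":4.0},{"tx":0,"ty":0,"tz":2,"ax":0,"ay":0,"az":0,"claw":4.0},{"tx":0,"ty":0,"tz":2,"ax":0,"ay":0,"az":0,"claw":4.0},{"tx":0,"ty":0,"tz":1.2,"ax":0,"ay":0,"az":0,"claw":4.0},{"tx":0,"ty":0,"tz":1.0,"ax":0,"ay":0,"az":0,"claw":4.0},{"tx":0,"ty":0,"tz":0,"ax":0,"ay":0,"az":0,"claw":3.2},{"tx":0,"ty":0,"tz":0,"ax":0,"ay":0,"az":0,"claw":2.8},{"tx":0,"ty":0,"tz":0,"ax":0,"ay":0,"az":0,"claw":2.6},{"tx":0,"ty":0,"tz":0,"ax":0,"ay":0,"az":0,"claw":2.4},{"tx":0,"ty":0,"tz":0,"ax":0,"ay":0,"az":0,"claw":2.0}]}}

```text
time_s: 9.32
tcp_pos: [0.4897, 0.1248, 0.0417]
ee_rot: [[-0.137, -0.991, 0.002], [-0.991, 0.137, 0.001], [-0.001, -0.002, -1.0]]
wrist_force: [-0.1, 0.7, 2.6]
gripper_width: 0.28
gripper_force: 30.0
```

Emit:
{"method": "drive_tool", "body": {"rows": [{"tx":0,"ty":0,"tz":0,"ax":0,"ay":0,"az":0,"claw":2.0},{"tx":0,"ty":0,"tz":0,"ax":0,"ay":0,"az":0,"claw":2.0},{"tx":0,"ty":0,"tz":0,"ax":0,"ay":0,"az":0,"claw":2.0}]}}

```text
time_s: 9.57
tcp_pos: [0.4897, 0.1248, 0.0417]
ee_rot: [[-0.137, -0.991, 0.002], [-0.991, 0.137, 0.001], [-0.001, -0.002, -1.0]]
wrist_force: [-1.5, 0.4, 6.3]
gripper_width: 0.275
gripper_force: 30.0
```

Emit:
{"method": "drive_tool", "body": {"rows": [{"tx":0,"ty":0,"tz":-0.3,"ax":0,"ay":0,"az":0,"claw":2.0},{"tx":0,"ty":0,"tz":-0.3,"ax":0,"ay":0,"az":0,"claw":2.0},{"tx":0,"ty":0,"tz":-0.2,"ax":0,"ay":0,"az":0,"claw":2.0},{"tx":0,"ty":0,"tz":0,"ax":0,"ay":0,"az":0,"claw":2.0}]}}

```text
time_s: 9.9
tcp_pos: [0.4892, 0.1244, 0.0489]
ee_rot: [[-0.138, -0.99, 0.001], [-0.99, 0.138, 0.0], [-0.0, -0.001, -1.0]]
wrist_force: [-0.6, -0.6, -0.5]
gripper_width: 0.273
gripper_force: 30.0
```

```bash
cat > st.py <<'E'
from h import *
for n in("wrist","scene"):
    im,W,s=cloud(n); z=W[:,:,2]; d=W[:,:,:2]-O; a=d@cx; b=d@cy
    r=np.hypot(a+.0703,b+.0079)
    k=(r<.022)&(z<.08)&(z>.01)
    hs,e=np.histogram(z[k],np.arange(.01,.081,.003)); print(n,s["tcp_pos"],dict(zip((e[:-1]*1000).round().astype(int).tolist(),hs.tolist())))
cv2.imwrite("pics/s6.png",cv2.resize(im[230:330,190:323,::-1],(532,400),interpolation=2))
E
python3 st.py
```

```text
wrist [0.48918574 0.12444229 0.0489412 ] {10: 69, 13: 78, 16: 75, 19: 81, 22: 79, 25: 102, 28: 131, 31: 567, 34: 147, 37: 79, 40: 93, 43: 72, 46: 126, 49: 169, 52: 232, 55: 430, 58: 180, 61: 204, 64: 231, 67: 739, 70: 420, 73: 143, 76: 113}
scene [0.48904061 0.12436455 0.04868371] {10: 15, 13: 18, 16: 20, 19: 15, 22: 19, 25: 19, 28: 15, 31: 47, 34: 22, 37: 17, 40: 15, 43: 13, 46: 21, 49: 20, 52: 21, 55: 29, 58: 22, 61: 24, 64: 27, 67: 45, 70: 25, 73: 18, 76: 16}
```

View pics/s6.png

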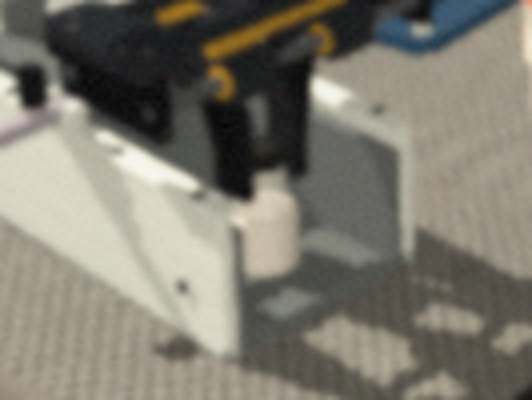

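The crop shows the stand at (270,240) still on the bay floor with the vial rising above it. The depth agrees: the rim is at 31–34 mm and the vial's top at about 68 mm. I'll keep lifting.

Emit:
{"method": "drive_tool", "body": {"rows": [{"tx":0,"ty":0,"tz":-0.5,"ax":0,"ay":0,"az":0,"claw":2.0},{"tx":0,"ty":0,"tz":-0.5,"ax":0,"ay":0,"az":0,"claw":2.0},{"tx":0,"ty":0,"tz":-0.7,"ax":0,"ay":0,"az":0,"claw":2.0},{"tx":0,"ty":0,"tz":-0.8,"ax":0,"ay":0,"az":0,"claw":2.0},{"tx":0,"ty":0,"tz":-1.5,"ax":0,"ay":0,"az":0,"claw":2.0},{"tx":0,"ty":0,"tz":-2,"ax":0,"ay":0,"az":0,"claw":2.0},{"tx":0,"ty":0,"tz":-2,"ax":0,"ay":0,"az":0,"claw":2.0},{"tx":0,"ty":0,"tz":-2,"ax":0,"ay":0,"az":0,"claw":2.0},{"tx":0,"ty":0,"tz":-2,"ax":0,"ay":0,"az":0,"claw":2.0},{"tx":0,"ty":0,"tz":0,"ax":0,"ay":0,"az":0,"claw":2.0}]}}

```text
time_s: 10.83
tcp_pos: [0.4916, 0.1255, 0.1737]
ee_rot: [[-0.136, -0.991, 0.009], [-0.991, 0.137, 0.004], [-0.005, -0.008, -1.0]]
wrist_force: [-0.0, -0.8, -0.8]
gripper_width: 0.276
gripper_force: 30.0
```

```bash
python3 - <<'E'
from h import *
go(.455,-.125,.17,172)
im,W,s=cloud("top"); z=W[:,:,2]
im2,W2,s=cloud("wrist"); z=W2[:,:,2]; R=np.array(s["ee_rot"]);p=np.array(s["tcp_pos"]); 
L=(W2-p)@R   # tool coords
k=(np.hypot(L[...,0],L[...,1])<.018)&(L[...,2]<.06)&(L[...,2]>-.04)
print(k.sum(),np.percentile(L[k],[2,50,98],axis=0).round(4).tolist())
d=W2[:,:,:2]-O; r=np.hypot(d@cx+.0703,d@cy+.0079); k=(r<.022)&(z>.028)&(z<.042); print("rim",k.sum(),np.median((d@cx)[k]),np.median((d@cy)[k]),np.median(z[k]))
E
```

```text
tcp [0.4916 0.1255 0.1737] z [ 0.009   0.0039 -1.    ] shift cm [25.31  0.21  0.24] az rad 0.003 rotvec [-0.008  0.005  0.003] F [-0.  -0.8 -0.8] t 10.8333
3386 [[-0.0009, -0.0146, -0.0361], [0.0087, -0.0, -0.0122], [0.0123, 0.0147, 0.0296]]
rim 541 -0.07095178048996661 -0.007147139663453788 0.0331524538174609
```

Emit:
{"method": "drive_tool", "body": {"rows": [{"tx":2.0,"ty":0,"tz":0,"ax":0,"ay":0,"az":0,"claw":2.0},{"tx":3.0,"ty":0,"tz":0,"ax":0,"ay":0,"az":0,"claw":2.0},{"tx":3.5,"ty":0.2,"tz":0,"ax":0,"ay":0,"az":0,"claw":2.0},{"tx":3.5,"ty":0,"tz":0,"ax":0,"ay":0,"az":0,"claw":2.0},{"tx":3.5,"ty":0,"tz":0,"ax":0,"ay":0,"az":0,"claw":2.0},{"tx":3.5,"ty":0,"tz":0,"ax":0,"ay":0,"az":0,"claw":2.0},{"tx":3.3,"ty":0,"tz":0,"ax":0,"ay":0,"az":0,"claw":2.0},{"tx":2.0,"ty":0,"tz":0,"ax":0,"ay":0,"az":0,"claw":2.0},{"tx":1.0,"ty":0,"tz":0,"ax":0,"ay":0,"az":0,"claw":2.0},{"tx":0,"ty":0,"tz":0,"ax":0,"ay":0,"az":0,"claw":2.0}]}}

```text
time_s: 11.77
tcp_pos: [0.4511, -0.1273, 0.1677]
ee_rot: [[-0.141, -0.99, -0.002], [-0.99, 0.141, 0.0], [0.0, 0.002, -1.0]]
wrist_force: [0.8, 0.1, -0.8]
gripper_width: 0.273
gripper_force: 30.0
```

Emit:
{"method": "drive_tool", "body": {"rows": [{"tx":0,"ty":0,"tz":3,"ax":0,"ay":0,"az":0,"claw":2.0},{"tx":0,"ty":0,"tz":3,"ax":0,"ay":0,"az":0,"claw":2.0},{"tx":0,"ty":0,"tz":3,"ax":0,"ay":0,"az":0,"claw":2.0},{"tx":0,"ty":0,"tz":2,"ax":0,"ay":0,"az":0,"claw":2.0},{"tx":0,"ty":0,"tz":1,"ax":0,"ay":0,"az":0,"claw":2.0},{"tx":0,"ty":0,"tz":0,"ax":0,"ay":0,"az":0,"claw":2.0},{"tx":0,"ty":0,"tz":0,"ax":0,"ay":0,"az":0,"claw":2.0}]}}

```text
time_s: 12.35
tcp_pos: [0.4522, -0.1251, 0.0481]
ee_rot: [[-0.136, -0.991, -0.002], [-0.991, 0.136, -0.0], [0.0, 0.002, -1.0]]
wrist_force: [-0.2, 0.3, -0.6]
gripper_width: 0.28
gripper_force: 30.0
```

```bash
python3 - <<'E'
from h import *
go(.455,-.125,.0365,172)
im,W,s=cloud("scene"); z=W[:,:,2]; p=np.array(s["tcp_pos"]); 
r=np.hypot(W[...,0]-p[0],W[...,1]-p[1]); k=(r<.016)&(z<.04)
print(k.sum(),np.sort(z[k])[:40:3].round(4))
cv2.imwrite("pics/s7.png",cv2.resize(im[300:420,300:500,::-1],(800,480),interpolation=2))
E
```

```text
tcp [ 0.4522 -0.1251  0.0481] z [-1.7e-03 -2.0e-04 -1.0e+00] shift cm [-0.05 -0.28  1.16] az rad 0.003 rotvec [ 0.002 -0.     0.003] F [-0.2  0.3 -0.6] t 12.35
308 [-0.      0.0005  0.0007  0.0009  0.001   0.001   0.0011  0.0013  0.0013
  0.0014  0.0015  0.0016  0.0017  0.0018]
```

View pics/s7.png

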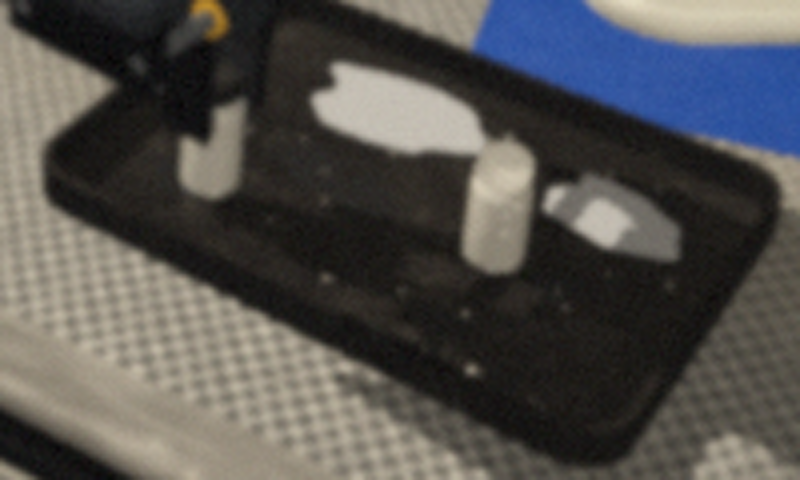

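The held vial hangs upright at (210,150) over the tray, well clear of the second vial at (498,205). I'll lower it until it touches.

Emit:
{"method": "drive_tool", "body": {"rows": [{"tx":0,"ty":0,"tz":0.4,"ax":0,"ay":0,"az":0,"claw":2.0},{"tx":0,"ty":0,"tz":0.3,"ax":0,"ay":0,"az":0,"claw":2.0},{"tx":0,"ty":0,"tz":0.2,"ax":0,"ay":0,"az":0,"claw":2.0},{"tx":0,"ty":0,"tz":0,"ax":0,"ay":0,"az":0,"claw":2.0},{"tx":0,"ty":0,"tz":0,"ax":0,"ay":0,"az":0,"claw":2.0}]}}

```text
time_s: 12.82
tcp_pos: [0.4522, -0.126, 0.0397]
ee_rot: [[-0.138, -0.99, 0.0], [-0.99, 0.138, -0.0], [-0.0, -0.0, -1.0]]
wrist_force: [0.2, -0.1, -0.5]
gripper_width: 0.278
gripper_force: 30.0
```

Emit:
{"method": "drive_tool", "body": {"rows": [{"tx":0,"ty":0,"tz":0.1,"ax":0,"ay":0,"az":0,"claw":2.0},{"tx":0,"ty":0,"tz":0.1,"ax":0,"ay":0,"az":0,"claw":2.0},{"tx":0,"ty":0,"tz":0,"ax":0,"ay":0,"az":0,"claw":2.0},{"tx":0,"ty":0,"tz":0,"ax":0,"ay":0,"az":0,"claw":2.0}]}}

```text
time_s: 13.15
tcp_pos: [0.4522, -0.126, 0.0375]
ee_rot: [[-0.138, -0.99, -0.0], [-0.99, 0.138, -0.0], [0.0, 0.0, -1.0]]
wrist_force: [-0.2, -0.6, 0.1]
gripper_width: 0.275
gripper_force: 30.0
```

Emit:
{"method": "drive_tool", "body": {"rows": [{"tx":0,"ty":0,"tz":0.1,"ax":0,"ay":0,"az":0,"claw":2.0},{"tx":0,"ty":0,"tz":0,"ax":0,"ay":0,"az":0,"claw":2.0},{"tx":0,"ty":0,"tz":0,"ax":0,"ay":0,"az":0,"claw":2.0}]}}

```text
time_s: 13.4
tcp_pos: [0.4524, -0.126, 0.0369]
ee_rot: [[-0.137, -0.991, 0.0], [-0.991, 0.137, -0.0], [0.0, -0.0, -1.0]]
wrist_force: [-1.7, 0.2, 3.0]
gripper_width: 0.278
gripper_force: 30.0
```

Emit:
{"method": "drive_tool", "body": {"rows": [{"tx":0,"ty":0,"tz":0.1,"ax":0,"ay":0,"az":0,"claw":2.0},{"tx":0,"ty":0,"tz":0,"ax":0,"ay":0,"az":0,"claw":2.0},{"tx":0,"ty":0,"tz":0,"ax":0,"ay":0,"az":0,"claw":2.0}]}}

```text
time_s: 13.65
tcp_pos: [0.4524, -0.1261, 0.0368]
ee_rot: [[-0.137, -0.991, 0.0], [-0.991, 0.137, -0.0], [0.0, -0.001, -1.0]]
wrist_force: [-2.6, 0.9, 11.5]
gripper_width: 0.276
gripper_force: 30.0
```

Contact shows as 11 N. I'll ease up 1.5 mm and open gently.

Emit:
{"method": "drive_tool", "body": {"rows": [{"tx":0,"ty":0,"tz":-0.15,"ax":0,"ay":0,"az":0,"claw":2.0},{"tx":0,"ty":0,"tz":0,"ax":0,"ay":0,"az":0,"claw":2.0},{"tx":0,"ty":0,"tz":0,"ax":0,"ay":0,"az":0,"claw":2.6},{"tx":0,"ty":0,"tz":0,"ax":0,"ay":0,"az":0,"claw":2.9},{"tx":0,"ty":0,"tz":0,"ax":0,"ay":0,"az":0,"claw":3.4},{"tx":0,"ty":0,"tz":0,"ax":0,"ay":0,"az":0,"claw":4.2},{"tx":0,"ty":0,"tz":0,"ax":0,"ay":0,"az":0,"claw":4.5},{"tx":0,"ty":0,"tz":0,"ax":0,"ay":0,"az":0,"claw":4.5},{"tx":0,"ty":0,"tz":0,"ax":0,"ay":0,"az":0,"claw":4.5},{"tx":0,"ty":0,"tz":0,"ax":0,"ay":0,"az":0,"claw":4.5}]}}

```text
time_s: 14.48
tcp_pos: [0.4522, -0.126, 0.037]
ee_rot: [[-0.138, -0.99, -0.0], [-0.99, 0.138, -0.0], [0.0, 0.0, -1.0]]
wrist_force: [0.6, 0.0, -0.8]
gripper_width: 0.514
gripper_force: 0.0
```

Emit:
{"method": "drive_tool", "body": {"rows": [{"tx":0,"ty":0,"tz":-1,"ax":0,"ay":0,"az":0,"claw":4.5},{"tx":0,"ty":0,"tz":-2,"ax":0,"ay":0,"az":0,"claw":4.5},{"tx":0,"ty":0,"tz":-4,"ax":0,"ay":0,"az":0,"claw":4.5},{"tx":0,"ty":0,"tz":-4,"ax":0,"ay":0,"az":0,"claw":4.5},{"tx":0,"ty":0,"tz":-4,"ax":0,"ay":0,"az":0,"claw":4.5},{"tx":-3,"ty":0,"tz":-1.5,"ax":0,"ay":0,"az":0,"claw":4.5},{"tx":-4,"ty":0,"tz":0,"ax":0,"ay":0,"az":0,"claw":4.5},{"tx":-4,"ty":0,"tz":0,"ax":0,"ay":0,"az":0,"claw":4.5},{"tx":-4,"ty":-0.2,"tz":0,"ax":0,"ay":0,"az":0,"claw":4.5},{"tx":-4,"ty":-0.2,"tz":0,"ax":0,"ay":0,"az":0,"claw":4.5}]}}

```text
time_s: 15.32
tcp_pos: [0.482, 0.0634, 0.2025]
ee_rot: [[-0.138, -0.99, 0.001], [-0.99, 0.138, 0.001], [-0.001, -0.001, -1.0]]
wrist_force: [1.3, -0.2, -0.8]
gripper_width: 0.514
gripper_force: 0.0
```

```bash
python3 - <<'E'
from h import *
im,W,s=cloud("top"); z=W[:,:,2]
for c in((.452,-.126),(.488,-.237)):
    k=(np.hypot(W[...,0]-c[0],W[...,1]-c[1])<.03)&(z>.03); print(k.sum(),np.mean(W[k],0),np.percentile(z[k],95))
go(*case(-.0703,-.0075),.2,172)
E
```

```text
73 [ 0.4505358  -0.12322764  0.05268144] 0.060884429840893615
70 [ 0.48831999 -0.23604661  0.04973188] 0.05901235900192207
tcp [0.4846 0.0687 0.2025] z [ 0.0039  0.0023 -1.    ] shift cm [-5.63  0.34  0.26] az rad 0.007 rotvec [-0.004  0.003  0.007] F [2.6 3.7 1. ] t 15.3667
```

The vial stands at (0.4505, -0.123) with its top about 59 mm up, and the second vial hasn't moved. Next is the stand.

Emit:
{"method": "drive_tool", "body": {"rows": [{"tx":-3,"ty":0.3,"tz":0,"ax":0,"ay":0,"az":0,"claw":4.6},{"tx":-2,"ty":0,"tz":0,"ax":0,"ay":0,"az":0,"claw":4.6},{"tx":0,"ty":0,"tz":4,"ax":0,"ay":0,"az":0,"claw":4.6},{"tx":0,"ty":0,"tz":4,"ax":0,"ay":0,"az":0,"claw":4.6},{"tx":0,"ty":0,"tz":2,"ax":0,"ay":0,"az":0,"claw":4.6},{"tx":0,"ty":0,"tz":0,"ax":0,"ay":0,"az":0,"claw":4.6},{"tx":0,"ty":0,"tz":0,"ax":0,"ay":0,"az":0,"claw":4.6}]}}

```text
time_s: 15.95
tcp_pos: [0.4861, 0.1113, 0.1016]
ee_rot: [[-0.137, -0.991, -0.002], [-0.991, 0.137, -0.002], [0.002, 0.001, -1.0]]
wrist_force: [-0.1, 0.1, 0.7]
gripper_width: 0.53
gripper_force: 0.0
```

```bash
python3 - <<'E'
from h import *
go(*case(-.0706,-.0065),.018,172)
im,W,s=cloud("wrist"); z=W[:,:,2]; d=W[:,:,:2]-O; a=d@cx; b=d@cy
k=(np.hypot(a+.07,b+.008)<.026)&(z>.028)&(z<.038); print("rim",k.sum(),np.percentile(a[k],[2,50,98]),np.percentile(b[k],[2,50,98]),s["gripper_width"]*87)
E
```

```text
tcp [0.4861 0.1113 0.1016] z [-0.0017 -0.0016 -1.    ] shift cm [-1.37  0.02  8.36] az rad 0.002 rotvec [ 0.001 -0.002  0.002] F [-0.1  0.1  0.7] t 15.95
rim 885 [-0.08813168 -0.07128289 -0.05461263] [-0.02346293 -0.00738392  0.0094071 ] 46.149590950557446
```

Emit:
{"method": "drive_tool", "body": {"rows": [{"tx":-1.3,"ty":0,"tz":0,"ax":0,"ay":0,"az":0,"claw":4.6},{"tx":0,"ty":0,"tz":3,"ax":0,"ay":0,"az":0,"claw":4.6},{"tx":0,"ty":0,"tz":2,"ax":0,"ay":0,"az":0,"claw":4.6},{"tx":0,"ty":0,"tz":1.5,"ax":0,"ay":0,"az":0,"claw":4.6},{"tx":0,"ty":0,"tz":1,"ax":0,"ay":0,"az":0,"claw":4.6},{"tx":0,"ty":0,"tz":0.8,"ax":0,"ay":0,"az":0,"claw":4.6},{"tx":0,"ty":0,"tz":0,"ax":0,"ay":0,"az":0,"claw":4.6},{"tx":0,"ty":0,"tz":0,"ax":0,"ay":0,"az":0,"claw":4.6}]}}

```text
time_s: 16.67
tcp_pos: [0.4889, 0.1252, 0.02]
ee_rot: [[-0.137, -0.991, 0.002], [-0.991, 0.137, 0.001], [-0.001, -0.002, -1.0]]
wrist_force: [0.8, -0.1, 0.5]
gripper_width: 0.527
gripper_force: 0.0
```

Emit:
{"method": "drive_tool", "body": {"rows": [{"tx":0,"ty":0,"tz":0,"ax":0,"ay":0,"az":0,"claw":4.2},{"tx":0,"ty":0,"tz":0,"ax":0,"ay":0,"az":0,"claw":3.9},{"tx":0,"ty":0,"tz":0,"ax":0,"ay":0,"az":0,"claw":3.7},{"tx":0,"ty":0,"tz":0,"ax":0,"ay":0,"az":0,"claw":3.5},{"tx":0,"ty":0,"tz":0,"ax":0,"ay":0,"az":0,"claw":3.2},{"tx":0,"ty":0,"tz":0,"ax":0,"ay":0,"az":0,"claw":3.0},{"tx":0,"ty":0,"tz":0,"ax":0,"ay":0,"az":0,"claw":3.0},{"tx":0,"ty":0,"tz":0,"ax":0,"ay":0,"az":0,"claw":3.0}]}}

```text
time_s: 17.33
tcp_pos: [0.4881, 0.1246, 0.0194]
ee_rot: [[-0.137, -0.991, 0.0], [-0.991, 0.137, 0.0], [-0.0, -0.0, -1.0]]
wrist_force: [0.2, 1.0, 4.5]
gripper_width: 0.394
gripper_force: 30.0
```

Emit:
{"method": "drive_tool", "body": {"rows": [{"tx":0,"ty":0,"tz":-0.5,"ax":0,"ay":0,"az":0,"claw":3.0},{"tx":0,"ty":0,"tz":-1,"ax":0,"ay":0,"az":0,"claw":3.0},{"tx":0,"ty":0,"tz":-2,"ax":0,"ay":0,"az":0,"claw":3.0},{"tx":0,"ty":0,"tz":-3,"ax":0,"ay":0,"az":0,"claw":3.0},{"tx":0,"ty":0,"tz":-3.5,"ax":0,"ay":0,"az":0,"claw":3.0},{"tx":0,"ty":0,"tz":-3.5,"ax":0,"ay":0,"az":0,"claw":3.0},{"tx":0,"ty":0,"tz":-2.5,"ax":0,"ay":0,"az":0,"claw":3.0},{"tx":0,"ty":0,"tz":0,"ax":0,"ay":0,"az":0,"claw":3.0}]}}

```text
time_s: 18.0
tcp_pos: [0.4912, 0.1259, 0.1852]
ee_rot: [[-0.136, -0.991, 0.011], [-0.991, 0.136, 0.005], [-0.007, -0.011, -1.0]]
wrist_force: [0.2, 0.4, 0.7]
gripper_width: 0.392
gripper_force: 30.0
```

```bash
python3 - <<'E'
from h import *
go(.55,-.125,.18,172)
E
```

```text
tcp [0.4912 0.1259 0.1852] z [ 0.0113  0.0051 -0.9999] shift cm [24.06 -9.24  0.46] az rad 0.003 rotvec [-0.011  0.007  0.003] F [0.2 0.4 0.7] t 18.0
```

Emit:
{"method": "drive_tool", "body": {"rows": [{"tx":1.5,"ty":-0.6,"tz":0,"ax":0,"ay":0,"az":0,"claw":3.0},{"tx":3,"ty":-1.2,"tz":0,"ax":0,"ay":0,"az":0,"claw":3.0},{"tx":3.5,"ty":-1.4,"tz":0,"ax":0,"ay":0,"az":0,"claw":3.0},{"tx":3.5,"ty":-1.4,"tz":0,"ax":0,"ay":0,"az":0,"claw":3.0},{"tx":3.5,"ty":-1.4,"tz":0,"ax":0,"ay":0,"az":0,"claw":3.0},{"tx":3.5,"ty":-1.4,"tz":0,"ax":0,"ay":0,"az":0,"claw":3.0},{"tx":3,"ty":-1.2,"tz":0,"ax":0,"ay":0,"az":0,"claw":3.0},{"tx":1.5,"ty":-0.4,"tz":0,"ax":0,"ay":0,"az":0,"claw":3.0},{"tx":1,"ty":-0.2,"tz":0,"ax":0,"ay":0,"az":0,"claw":3.0},{"tx":0,"ty":0,"tz":0,"ax":0,"ay":0,"az":0,"claw":3.0}]}}

```text
time_s: 18.83
tcp_pos: [0.5456, -0.1274, 0.1782]
ee_rot: [[-0.14, -0.99, -0.002], [-0.99, 0.14, 0.0], [0.0, 0.001, -1.0]]
wrist_force: [0.3, 0.3, -0.0]
gripper_width: 0.39
gripper_force: 30.0
```

Emit:
{"method": "drive_tool", "body": {"rows": [{"tx":0,"ty":0,"tz":3,"ax":0,"ay":0,"az":0,"claw":3.0},{"tx":0,"ty":0,"tz":3.5,"ax":0,"ay":0,"az":0,"claw":3.0},{"tx":0,"ty":0,"tz":3,"ax":0,"ay":0,"az":0,"claw":3.0},{"tx":0,"ty":0,"tz":2.5,"ax":0,"ay":0,"az":0,"claw":3.0},{"tx":0,"ty":0,"tz":1.5,"ax":0,"ay":0,"az":0,"claw":3.0},{"tx":0,"ty":0,"tz":0.5,"ax":0,"ay":0,"az":0,"claw":3.0},{"tx":0,"ty":0,"tz":0,"ax":0,"ay":0,"az":0,"claw":3.0},{"tx":0,"ty":0,"tz":0,"ax":0,"ay":0,"az":0,"claw":3.0}]}}

```text
time_s: 19.5
tcp_pos: [0.5468, -0.1251, 0.0398]
ee_rot: [[-0.136, -0.991, 0.001], [-0.991, 0.136, -0.0], [0.0, -0.001, -1.0]]
wrist_force: [0.4, 0.5, 0.1]
gripper_width: 0.393
gripper_force: 30.0
```

Emit:
{"method": "drive_tool", "body": {"rows": [{"tx":0,"ty":0,"tz":1,"ax":0,"ay":0,"az":0,"claw":3.0},{"tx":0,"ty":0,"tz":0.5,"ax":0,"ay":0,"az":0,"claw":3.0},{"tx":0,"ty":0,"tz":0.4,"ax":0,"ay":0,"az":0,"claw":3.0},{"tx":0,"ty":0,"tz":0.1,"ax":0,"ay":0,"az":0,"claw":3.0},{"tx":0,"ty":0,"tz":0,"ax":0,"ay":0,"az":0,"claw":3.0},{"tx":0,"ty":0,"tz":0,"ax":0,"ay":0,"az":0,"claw":3.0}]}}

```text
time_s: 20.0
tcp_pos: [0.5463, -0.1259, 0.0192]
ee_rot: [[-0.138, -0.99, 0.0], [-0.99, 0.138, -0.0], [-0.0, -0.0, -1.0]]
wrist_force: [-0.3, -0.2, 0.5]
gripper_width: 0.394
gripper_force: 30.0
```

Emit:
{"method": "drive_tool", "body": {"rows": [{"tx":0,"ty":0,"tz":0.1,"ax":0,"ay":0,"az":0,"claw":3.0},{"tx":0,"ty":0,"tz":0,"ax":0,"ay":0,"az":0,"claw":3.0},{"tx":0,"ty":0,"tz":0,"ax":0,"ay":0,"az":0,"claw":3.0}]}}

```text
time_s: 20.25
tcp_pos: [0.5465, -0.1259, 0.0186]
ee_rot: [[-0.137, -0.991, 0.001], [-0.991, 0.137, -0.0], [0.0, -0.001, -1.0]]
wrist_force: [-0.4, -0.7, 3.4]
gripper_width: 0.397
gripper_force: 30.0
```

Contact is where I expected it (18.6 mm), so I'll release, lift away and check.

Emit:
{"method": "drive_tool", "body": {"rows": [{"tx":0,"ty":0,"tz":0,"ax":0,"ay":0,"az":0,"claw":3.6},{"tx":0,"ty":0,"tz":0,"ax":0,"ay":0,"az":0,"claw":3.9},{"tx":0,"ty":0,"tz":0,"ax":0,"ay":0,"az":0,"claw":4.4},{"tx":0,"ty":0,"tz":0,"ax":0,"ay":0,"az":0,"claw":5.2},{"tx":0,"ty":0,"tz":0,"ax":0,"ay":0,"az":0,"claw":5.2},{"tx":0,"ty":0,"tz":0,"ax":0,"ay":0,"az":0,"claw":5.2},{"tx":0,"ty":0,"tz":0,"ax":0,"ay":0,"az":0,"claw":5.2},{"tx":0,"ty":0,"tz":-1,"ax":0,"ay":0,"az":0,"claw":5.2},{"tx":0,"ty":0,"tz":-2,"ax":0,"ay":0,"az":0,"claw":5.2},{"tx":0,"ty":0,"tz":-3,"ax":0,"ay":0,"az":0,"claw":5.2}]}}

```text
time_s: 21.08
tcp_pos: [0.5442, -0.1258, 0.077]
ee_rot: [[-0.138, -0.99, -0.006], [-0.99, 0.138, 0.0], [0.001, 0.006, -1.0]]
wrist_force: [0.7, -0.6, -0.0]
gripper_width: 0.596
gripper_force: 0.0
```

Emit:
{"method": "drive_tool", "body": {"rows": [{"tx":0,"ty":0,"tz":-4,"ax":0,"ay":0,"az":0,"claw":5.2},{"tx":0,"ty":0,"tz":-4,"ax":0,"ay":0,"az":0,"claw":5.2},{"tx":0,"ty":0,"tz":-4,"ax":0,"ay":0,"az":0,"claw":5.2},{"tx":-4,"ty":0,"tz":0,"ax":0,"ay":0,"az":0,"claw":5.2},{"tx":-4,"ty":0,"tz":0,"ax":0,"ay":0,"az":0,"claw":5.2},{"tx":-4,"ty":0,"tz":0,"ax":0,"ay":0,"az":0,"claw":5.2},{"tx":-2,"ty":0,"tz":0,"ax":0,"ay":0,"az":0,"claw":5.2},{"tx":0,"ty":0,"tz":0,"ax":0,"ay":0,"az":0,"claw":5.2},{"tx":0,"ty":0,"tz":0,"ax":0,"ay":0,"az":0,"claw":5.2}]}}

```text
time_s: 21.83
tcp_pos: [0.5653, 0.0137, 0.1987]
ee_rot: [[-0.135, -0.991, 0.0], [-0.991, 0.135, 0.0], [-0.0, -0.0, -1.0]]
wrist_force: [-0.1, -0.2, 0.1]
gripper_width: 0.6
gripper_force: 0.0
```

```bash
python3 - <<'E'
from h import *
im,W,s=cloud("scene")
cv2.imwrite("pics/s8.png",cv2.resize(im[200:420,150:510,::-1],(792,484),interpolation=2))
im,W,s=cloud("top"); z=W[:,:,2]
for c,h in(((.452,-.125),.035),((.5465,-.126),.02)):
    k=(np.hypot(W[...,0]-c[0],W[...,1]-c[1])<.03)&(z>h)&(z<.07); print(k.sum(),np.mean(W[k],0),np.percentile(z[k],[50,90]))
d=W[:,:,:2]-O;a=d@cx;b=d@cy
k=(z>.09)&(z<.102)&(abs(b)<.02)&(a>.05)&(a<.14);print("fin",k.sum(),a[k].mean() if k.any() else 0)
k=(z>.104)&(z<.125)&(abs(a-.004)<.02)&(abs(b-.06)<.04);print("knob",k.sum(),b[k].mean() if k.any() else 0)
E
```

```text
71 [ 0.45054582 -0.12338724  0.05332642] [0.0547577  0.06163196]
65 [ 0.54548102 -0.12491049  0.03140761] [0.03160965 0.03759252]
fin 21 0.11839564057322793
knob 0 0
```

View pics/s8.png

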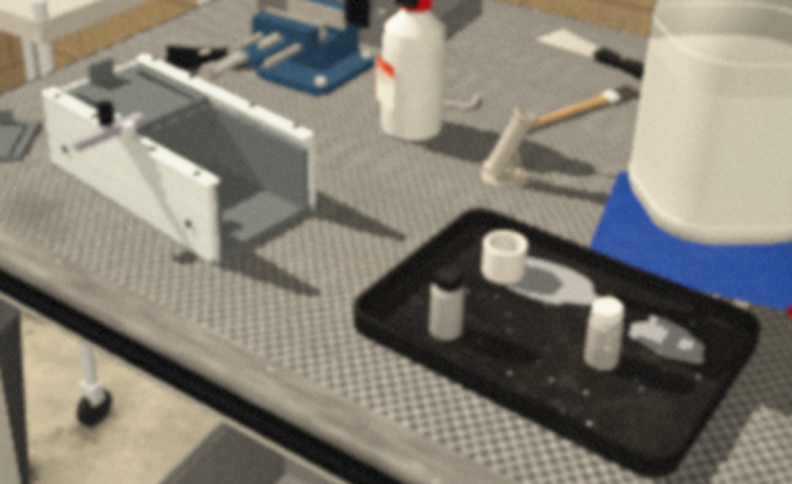

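The vial (445,310) and the stand (505,257) stand upright in the tray. The lid is at the far end (175,95), the bolt is back (100,130), and the other objects haven't moved. I'm handing the job in.

```bash
python3 -c "
from station import *
print(finish_job())"
```

```text
the job is handed in; nothing more can be done
None
```

The job is handed in with no verdict returned; my last images showed the bolt drawn back, the lid at the far end (fin about +119 mm), and the vial and empty stand upright about 95 mm apart in the tray, with the second vial, wash bottle and tube where they were.

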